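# Set up the carved lantern display

## Robot

A 6-joint arm with a two-finger parallel gripper is mounted at the origin on the work surface. World frame = base frame: x ahead of the robot, y to its left, z up, the work surface at z = 0. Lengths are in mm, angles in rad, forces in N, time in s.
With the tool pointing down it reaches from about 350 to 975 mm from the base axis. Payload 7.1 kg.
Tool frame: the origin (TCP) lies between the finger pads; the fingertips stand 17 mm ahead of it and the grasp point (between the pads) lies 2 mm behind it; z points along the fingers, y is the line along which they close (so a half turn about z gives the same grasp; the last joint's range is limited). The gripper opens to 88 mm and grips with 3 to 60 N. Pads are 20 mm wide; open, the fingers measure 115 mm over their backs; the gripper's body (75 mm by 178 mm) begins 61 mm behind the grasp point.
Start: joints at [1.098, 0.423, 1.63, -0, 1.089, -0.019], TCP at [273.958, 561.74, 239.675] pointing down, gripper open.
Joint ranges: [-3, 3], [-0.9, 2.11], [0.09, 2.58], [-1.31, 4.45], [0.11, 2.69], [-2.54, 2.54]. Speed limits (rad/s): [2.39, 2.39, 3.01, 3.14, 3.14, 3.14].

## Interface

Orientations are given as a rotation vector (axis times angle).
In Python, from workcell import ctrl gives the robot as it stands.
- The arm moves only by the tool tcp_steps, called by a JSON object that holds its "method" and its "body". Schema: {"type":"object","properties":{"rows":{"type":"array","items":{"type":"object","properties":{"x":{"type":"number"},"y":{"type":"number"},"z":{"type":"number"},"rx":{"type":"number"},"ry":{"type":"number"},"rz":{"type":"number"}},"additionalProperties":false},"minItems":1,"maxItems":5},"jaw":{"type":"number"},"only":{"type":"string"},"quiet":{"type":"boolean"},"lines":{"type":"string"}},"required":["rows"],"additionalProperties":false}. rows is a list of rows, 1 to 5 of them, each an object with the fields x, y, z (the shift in a scale on which 1.0 is 0.4 m), rx, ry, rz (a rotation vector in a scale on which 1.0 is pi rad); a field left out counts as zero; each row shifts and turns the commanded pose from where the row before left it, along the tool's axes as they then stand; what a row does not reach is not made up. A row lasts 1/12 s, in which the tool goes at most 41.7 mm and 0.125 rad, less where a joint would pass 70% of its speed; a pose out of reach is approached as far as the arm can. jaw is the finger opening in mm, set as the call begins (left out keeps the last). The fingers move at their own pace and stop on an object; the grip force is fixed at half the most. Time passes only in rows, so rows that do not move let the fingers close. The tool returns the time, the measured TCP pose, the force, the opening and the grip force at its end. only (a regular expression) keeps the lines of the reply that match it, lines (a string "A,B") keeps lines A to B, and quiet returns only ok. A shift or turn number past 1, either way, is cut back to 1. Input that does not fit is refused with a message, and nothing moves.
- ctrl.get_obs(): the state, without advancing time (a new reading comes with each control period).
- ctrl.get_image(name): name is "side" or "top"; returns a dict with "img" (384x512x3 uint8, red, green, blue), "fx", "fy", "cx", "cy" (pixels), "R" (3x3) and "t" (3): a world point X has camera coordinates R X + t. Camera axes: x right, y down, z forward; pixel columns grow to the right and rows downward; lengths in mm; the calibration is good to about 2 mm. A picture is of the moment at which its call begins. There is no depth.
- ctrl.close_job(): hands the job in; it is judged then, once.
The state is a dict: "t": time; "qpos": joint angles; "qvel": joint speeds; "joint_torque": joint torques, N m; "ee_pos": TCP position; "orientation": TCP orientation; "ft_force": force on the tool from outside, world axes, zero at the start; "moment": the same for the moment, N m; "width": finger opening in mm; "grasp_force": force on a finger pad.
Only numpy, scipy, OpenCV 4.12 (cv2) and the standard library are available. Lean on these libraries where they do the work, as an engineer would, in place of code of your own. Each camera call takes 0.05 s, during which the arm holds its last target. There are 200 camera calls.

## Task

Put together the Christmas display on the dark wooden base: slide the blue star panel up out of the slotted rack and stand it fully home in the base's slot, and lift the red lantern up and off its hook and stand it upright in the base's round recess. The paint is fresh, so do not drop either piece or let it touch the table, and leave the other panels and the green lantern where they are.

Things in the scene. Friction and masses are not known exactly. Their poses are not given: they have to be found in the camera images.
- lantern_red: Red wooden lantern (about 120 g), starts hanging on one of the stand's two hooks, its axes parallel to the stand's. Origin: centre of its underside; z up. Round foot 56 mm diameter, 12 mm thick; thin posts round a white candle; round roof 60 mm in diameter from height 58 to 74 mm, sloping in to 28 mm; above it the square cap block and the wire loop.
- lantern_cap (a point): On the red lantern's axis, 96 mm above its origin, inside its square cap block, the place to grip. The block is 30 x 30 mm, sides along the lantern's x and y, and reaches from 72 to 106 mm above the origin.
- lantern_loop (a point): On the red lantern's axis, 143.5 mm above its origin: underside of the top of its brass wire loop, where it rests on the hook. Loop in the lantern's y-z plane, wire 5 mm thick, 29 mm wide outside, opening 19 mm wide and 37.5 mm high (down to the cap block), top of wire at 148.5 mm.
- lantern_green: Green lantern, same size and shape as the red one, hanging on the other hook. To be left there.
- hook_stand: Fixed wooden drying stand. Origin: on its underside under the middle between the hooks, 20 mm behind their low points; x to its back, y along the crossbar, z up. Foot board 150 x 270 x 18 mm (centre at x = +10 mm); two posts and a crossbar at x = +65 mm, 270 mm long, top at height 222 mm; from it two 6 mm steel hooks point to -x, at y = -60 and +60 mm.
- hook_left (a point): Lowest point (on the bar's axis) of the hook at y = +60 mm of the stand, height 205 mm; axes as the stand's. From here the bar turns up towards -x to a tip 14 mm on, its top 13 mm above this point. To come off, a lantern must rise 10 to 25 mm (18 is good) from where it hangs, then move 40 mm or more to the stand's -x until the loop clears the tip.
- hook_right (a point): The same point of the other, equal hook, at y = -60 mm of the stand.
- panel_blue: Blue wooden panel with a gold star on both faces, 8 mm thick (x), 90 mm wide (y), 130 mm high (z), about 80 g; the top 22 mm are only 56 mm wide. Origin: centre of its lower edge, z up. Starts upright in one of the rack's three slots, 35 mm deep, 95 mm of it above the mouth; grip it by the top edge across its thickness.
- panel_white: White panel with a red stripe, same size and shape as the blue one, in another slot of the rack. To be left there.
- panel_yellow: Plain yellow panel, same size and shape as the blue one, in another slot of the rack. To be left there.
- rack: Fixed plywood drying rack, 160 (x) x 120 (y) x 45 mm high. Origin: centre of its underside. Three slots along y at x = -50, 0 and +50 mm, each 11 x 93 mm, 35 mm deep (floor at height 10 mm), open at the top.
- display_base: Fixed dark wooden display base, 180 (x) x 130 (y) x 35 mm high. Origin: centre of its underside, at x = y = 0 of its outline; z up. It has a straight slot along y on the side of -x and a round recess on the side of +x.
- base_slot (a point): Centre of the floor of the base's slot; axes as the base's. The slot is 12 mm wide (x) and 94 mm long (y), 25 mm deep, its mouth chamfered by 2 mm. The panel's lower edge belongs here, its y axis along the slot, either face forward.
- base_recess (a point): Centre of the floor of the base's round recess, 62 mm diameter, 8 mm deep, mouth chamfered by 2 mm; 95 mm from the slot. The lantern's foot belongs here, turned any way.
- table: The wooden table, 1.4 x 1.5 m, its top at height 0. Origin: centre of its top.

How it is judged (in metres and radians):
At the end, for the whole second after the job is handed in: The blue panel stands in the base's slot, its lower edge within 4 mm of the slot's floor and 6 mm of its centre, leaning less than 0.25 rad; the red lantern stands in the round recess, its foot within 6 mm of the centre and 3 mm of the floor, upright within 0.08 rad; both at rest (x of panel_blue in the frame of base_slot between -0.006 and 0.006 m and y of panel_blue in the frame of base_slot between -0.006 and 0.006 m and z of panel_blue in the frame of base_slot between -0.004 and 0.004 m and angle between panel_blue's own z axis and vertical below 0.25 rad and angle between the y axis of panel_blue and the y axis of display_base, either way round below 0.2 rad and horizontal distance between lantern_red and base_recess below 0.006 m and z of lantern_red in the frame of base_recess between -0.004 and 0.003 m and angle between lantern_red's own z axis and vertical below 0.08 rad and linear speed of each of lantern_red, panel_blue below 0.03 m/s); the robot touches nothing.
It fails at once if the red lantern or the blue panel touches the table (contact force between any of lantern_red, panel_blue and table above 0.3 N).
It fails at once if the red lantern or the blue panel is dropped (falls out of the fingers faster than 0.7 m/s) ((linear speed of lantern_red above 0.7 m/s and contact force between lantern_red and the fingers below 0.1 N) or (linear speed of panel_blue above 0.7 m/s and contact force between panel_blue and the fingers below 0.1 N)).
It fails at once if the white or the yellow panel leaves its place (30 mm) (distance of any of panel_white, panel_yellow from where it was at the start of the episode above 0.03 m).
It fails at once if the green lantern leaves its hook (moves 60 mm) (distance of lantern_green from where it was at the start of the episode above 0.06 m).
It also fails if it takes over 72 s, if anything falls off the work surface, if the arm or the gripper's body presses on something with over 40 N, if the wrist force passes 120 N, or if a joint passes its speed limit or range.

## Working session

There is one attempt and no reset: what is moved stays moved. The work goes in short steps, Python scripts to look and compute and a tool call to move; the robot and the scene stay as the last step left them, time stands still between calls to the robot, and variables do not carry over. Pictures are saved under pics/ and viewed, at most 12 in all, crops included, and the job is handed in when it is done.

```bash
ls; mkdir -p pics; python3 - <<'E'
from workcell import ctrl
import cv2,numpy as np
o=ctrl.get_obs();print(o)
for n in("side","top"):
    d=ctrl.get_image(n);cv2.imwrite(f"pics/{n}0.png",d["img"][:,:,::-1])
    print(n,d["fx"],d["fy"],d["cx"],d["cy"],d["R"],d["t"])
E
```

```text
pics
workcell.py
{'t': 0.0, 'qpos': array([ 1.09802432e+00,  4.23856395e-01,  1.63066069e+00,  2.04694515e-05,
        1.08859167e+00, -1.89896576e-02]), 'qvel': array([-2.47559807e-03, -2.41192856e-04,  9.40362709e-04,  2.08871133e-03,
        1.99201215e-04,  5.38272442e-05]), 'joint_torque': array([-2.96428167e-03, -5.44627869e+01, -2.73667163e+01,  6.42909086e-02,
        2.28904327e-02, -1.15188604e-04]), 'ee_pos': array([273.7119516 , 561.30513077, 238.90347807]), 'orientation': array([-7.06626989e-01, -3.06069410e+00,  2.30263779e-03]), 'ft_force': array([0.02337878, 1.06648461, 0.24500853]), 'moment': array([-0.00818237,  0.03306078,  0.02109328]), 'grasp_force': 0.0, 'width': 87.85889484195047}
side 465.93538152789756 465.93538152789756 252.49877639368734 191.15425558914362 [[ 0.64298535 -0.76579688  0.01117939]
 [-0.51734663 -0.44504992 -0.73094667]
 [ 0.56473207  0.46420438 -0.68234301]] [-354.12947254  368.92606024 1007.14152636]
top 424.3647287602574 424.3647287602574 261.38380161944394 191.1307870312683 [[ 2.34268702e-02 -9.99725264e-01  7.60562888e-04]
 [-9.94130415e-01 -2.33761268e-02 -1.05632734e-01]
 [ 1.05621492e-01  1.71854565e-03 -9.94404921e-01]] [ -22.36883972  536.19581968 1325.69307067]
```

View pics/side0.png

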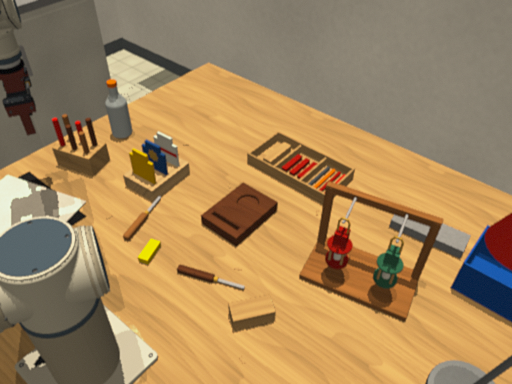

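View pics/top0.png

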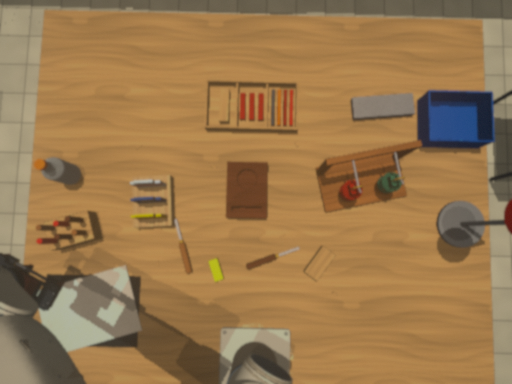

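The side view shows the rack at (157,165) with the yellow, blue and white panels, the base at (240,213) and the red lantern at (339,245). In the top view the blue panel is at (148,199), the base at (247,190) and the red lantern at (349,190). I'll enlarge these areas next.

```bash
python3 - <<'E'
import cv2,numpy as np
s=cv2.imread("pics/side0.png");t=cv2.imread("pics/top0.png")
def c(i,x,y,w,h,k):return cv2.resize(i[y:y+h,x:x+w],(w*k,h*k),interpolation=cv2.INTER_CUBIC)
a=np.zeros((600,800,3),np.uint8)
def put(p,x,y):
    p=p[:600-y,:800-x];a[y:y+p.shape[0],x:x+p.shape[1]]=p
put(c(s,120,125,75,75,4),0,0)       # rack
put(c(s,195,175,90,75,4),300,0)     # base
put(c(s,295,180,150,140,3),0,300)[:0] if False else put(c(s,295,180,85,100,3),0,300)
put(c(t,125,170,55,65,3),260,300)
put(c(t,220,155,55,70,3),430,300)
put(c(t,310,135,75,85,3),575,360)
cv2.imwrite("pics/comp.png",a)
E
```

```text
(no output)
```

View pics/comp.png

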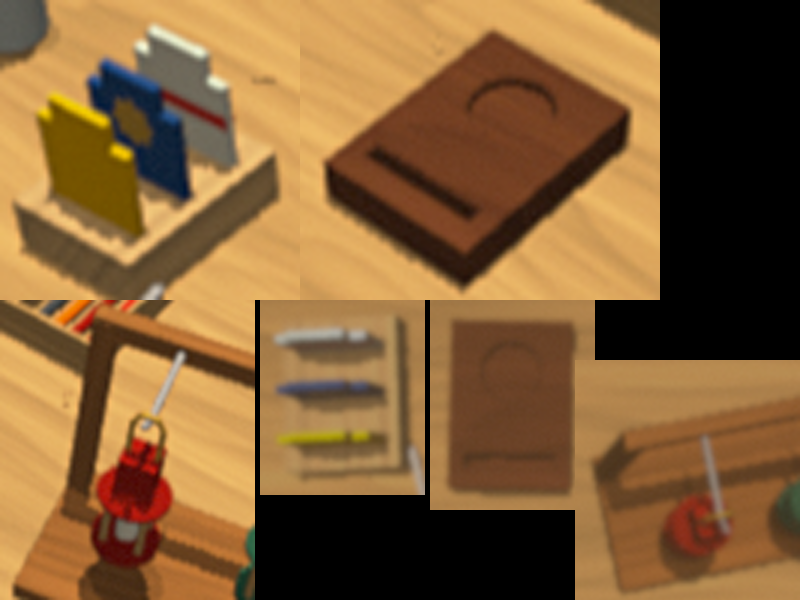

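The composite shows the blue panel in the middle slot, its top edge near (145,141)–(160,147) in the side view. The base slot is on the near side at (285–315, 212–230) in composite/4, and the recess is at the far end. The red lantern hangs on the left hook. Next is subpixel edge fitting.

```bash
cat > h.py <<'E'
import cv2,numpy as np
from workcell import ctrl
def cam(n,save=None):
    d=ctrl.get_image(n)
    if save: cv2.imwrite(f"pics/{save}.png",d["img"][:,:,::-1])
    return d
def ray(d,p):
    R,t=d["R"],d["t"]
    v=R.T@np.array([(p[0]-d["cx"])/d["fx"],(p[1]-d["cy"])/d["fy"],1]);return -R.T@t,v/np.linalg.norm(v)
def plane(d,p,z):
    c,v=ray(d,p);return c+v*(z-c[2])/v[2]
def tri(prs):
    A=0;b=0;
    for d,p in prs:
        c,v=ray(d,p);M=np.eye(3)-np.outer(v,v);A=A+M;b=b+M@c
    X=np.linalg.solve(A,b);
    return X,[np.linalg.norm(np.cross(X-ray(d,p)[0],ray(d,p)[1])) for d,p in prs]
def proj(d,X):
    c=d["R"]@X+d["t"];return np.array([d["fx"]*c[0]/c[2]+d["cx"],d["fy"]*c[1]/c[2]+d["cy"]])
def edge(img,a,b,w=3,sgn=0):
    """strongest edge near segment a-b, line fit. sgn: sign of gradient toward the normal (-dy,dx)"""
    g=cv2.GaussianBlur(img,(0,0),.7).astype(np.float32)
    a,b=np.array(a,float),np.array(b,float);u=(b-a)/np.linalg.norm(b-a);n=np.array([-u[1],u[0]])
    o=np.arange(-w,w+.01,.25);P=[]
    for f in np.linspace(.1,.9,25):
        q=(a+(b-a)*f)[None]+o[:,None]*n
        v=cv2.remap(g,q[:,:1].astype(np.float32),q[:,1:].astype(np.float32),cv2.INTER_LINEAR)[:,0]
        v=v.reshape(len(o),-1).sum(1);e=np.gradient(v);e=e*sgn if sgn else abs(e)
        i=int(e.argmax())
        if 0<i<len(o)-1:
            k=slice(max(0,i-3),i+4);ww=np.clip(e[k],0,None);P.append(q[0]+n*((o[k]*ww).sum()/ww.sum()-o[0]))
    P=np.float32(P);l=cv2.fitLine(P,cv2.DIST_HUBER,0,.01,.01).ravel()
    r=(P-l[2:])@np.array([-l[1],l[0]]);return l,float(np.median(abs(r)))
def cross(l,m):
    s=np.linalg.solve(np.c_[l[:2],-m[:2]],m[2:]-l[2:]);return l[2:]+s[0]*l[:2]
def quad(img,c,w=3):
    L=[edge(img,c[i],c[(i+1)%4],w) for i in range(4)]
    return [cross(L[i-1][0],L[i][0]) for i in range(4)],[round(x[1],2) for x in L]
E
cat > m1.py <<'E'
from h import *
S=cam("side");T=cam("top")
f=lambda u,v,ox,oy,X,Y,k:((u-ox+.5)/k-.5+X,(v-oy+.5)/k-.5+Y)
fs=lambda u,v:f(u,v,300,0,195,175,4);ft=lambda u,v:f(u,v,430,300,220,155,3)
cs,es=quad(S["img"],[fs(328,163),fs(493,30),fs(628,110),fs(465,250)],2)   # nearleft, farleft, farright, nearright
ct,et=quad(T["img"],[ft(450,489),ft(452,321),ft(574,322),ft(571,491)],2)
print(es,et)
for n,a,b in zip(["nl","fl","fr","nr"],cs,ct):
    X,e=tri([(S,a),(T,b)]);print(n,a.round(1),b.round(1),X.round(1),np.round(e,1),plane(S,a,35).round(1),plane(T,b,35).round(1))
C=np.array([plane(S,a,35) for a in cs]);print("side sizes",[np.linalg.norm(C[i]-C[i-1]).round(1) for i in range(4)],C.mean(0))
C=np.array([plane(T,a,35) for a in ct]);print("top sizes",[np.linalg.norm(C[i]-C[i-1]).round(1) for i in range(4)],C.mean(0))
g=S["img"].sum(2).astype(int)
# dark slot
m=np.zeros(g.shape,np.uint8);q=np.int32(cs);cv2.fillPoly(m,[q],1);m=cv2.erode(m,np.ones((5,5)))
print("brown level",np.median(g[m>0]))
d=((g<0.72*np.median(g[m>0]))&(m>0)).astype(np.uint8)
n,l,st,ce=cv2.connectedComponentsWithStats(d)
for i in range(1,n):
    if st[i,4]>15:
        r=cv2.minAreaRect(np.argwhere(l==i)[:,::-1].astype(np.float32));bp=cv2.boxPoints(r);print(st[i],r,[plane(S,p,35)[:2].round(1) for p in bp],plane(S,r[0],35).round(1))
E
python3 m1.py
```

```text
[0.13, 0.1, 0.07, 0.1] [0.15, 0.01, 0.08, 0.08]
nl [200.6 214.9] [225.1 218.5] [447.2 101.7  36.8] [1.2 1.2] [449.2 102.2  35. ] [446.4 102.7  35. ]
fl [242.7 181.9] [226.8 161.2] [629.2 103.5  34.1] [0.7 0.7] [627.9 103.3  35. ] [629.5 102.9  35. ]
fr [277.3 201.8] [267.6 161.5] [630.8 -26.4  33.2] [1.5 1.5] [628.2 -26.5  35. ] [631.5 -27.5  35. ]
nr [235.6 238.2] [267.4 219.8] [445.1 -30.8  40.4] [0.1 0.1] [448.5 -27.6  35. ] [445.4 -31.   35. ]
side sizes [np.float64(129.8), np.float64(178.7), np.float64(129.9), np.float64(179.7)] [538.45233686  37.86601522  35.        ]
top sizes [np.float64(133.7), np.float64(183.1), np.float64(130.4), np.float64(186.1)] [538.22472256  36.78762794  35.        ]
brown level 209.0
[237 195  22   8  37] ((247.63577270507812, 198.1493377685547), (21.071361541748047, 6.706686496734619), 2.726310968399048) [array([555.8,  62.5]), array([577.2,  80.1]), array([613.6,  31.3]), array([591.7,  14.4])] [584.5  47.   35. ]
[212 212  28  18 117] ((225.3970489501953, 220.16175842285156), (30.295116424560547, 3.988217830657959), 32.47119140625) [array([472.2,  82.4]), array([485.6,  86.9]), array([485.7,  -7.5]), array([472.8, -11.2])] [479.   36.8  35. ]
```

```bash
cat > m2.py <<'E'
from h import *
S=cam("side");T=cam("top")
c=np.array([538.4,37.6,35.]);yaw=.005
B=lambda x,y:c+np.array([x*np.cos(yaw)-y*np.sin(yaw),x*np.sin(yaw)+y*np.cos(yaw),0])
def samp(d,pts):
    g=d["img"].sum(2).astype(np.float32)/3;P=np.float32([proj(d,p) for p in pts])
    return cv2.remap(g,P[:,:1],P[:,1:],cv2.INTER_CUBIC).ravel()
for n,d in(("side",S),("top",T)):
    xs=np.arange(-80,-38,2);print(n,"slot x",*zip(xs.tolist(),np.mean([samp(d,[B(x,y) for x in xs]) for y in range(-36,37,4)],0).round().astype(int).tolist()))
    ys=np.arange(-60,61,3);print(n,"slot y",*zip(ys.tolist(),np.mean([samp(d,[B(x,y) for y in ys]) for x in (-60,-58,-56)],0).round().astype(int).tolist()))
    xs=np.arange(-10,86,3);print(n,"rec x",*zip(xs.tolist(),np.mean([samp(d,[B(x,y) for x in xs]) for y in (-6,-3,0,3,6)],0).round().astype(int).tolist()))
    ys=np.arange(-50,51,3);print(n,"rec y",*zip(ys.tolist(),np.mean([samp(d,[B(x,y) for y in ys]) for x in (32,35,38,41,44)],0).round().astype(int).tolist()))
E
python3 m2.py|sed 's/, /:/g;s/[()]//g'
```

```text
side slot x -80:78 -78:78 -76:77 -74:77 -72:77 -70:74 -68:65 -66:51 -64:38 -62:29 -60:27 -58:29 -56:36 -54:47 -52:57 -50:64 -48:68 -46:70 -44:70 -42:70 -40:70
side slot y -60:72 -57:72 -54:71 -51:70 -48:58 -45:41 -42:29 -39:29 -36:30 -33:29 -30:29 -27:32 -24:32 -21:29 -18:31 -15:32 -12:35 -9:32 -6:30 -3:33 0:33 3:31 6:27 9:28 12:33 15:32 18:31 21:30 24:28 27:30 30:31 33:31 36:31 39:30 42:30 45:36 48:51 51:66 54:69 57:68 60:65
side rec x -10:67 -7:66 -4:67 -1:70 2:70 5:70 8:72 11:70 14:68 17:69 20:71 23:72 26:73 29:72 32:73 35:75 38:75 41:74 44:72 47:72 50:72 53:70 56:60 59:46 62:38 65:44 68:58 71:68 74:71 77:70 80:67 83:64
side rec y -50:73 -47:74 -44:74 -41:74 -38:74 -35:73 -32:73 -29:73 -26:74 -23:75 -20:74 -17:74 -14:74 -11:74 -8:74 -5:74 -2:74 1:74 4:73 7:74 10:73 13:74 16:74 19:73 22:63 25:50 28:43 31:53 34:67 37:74 40:73 43:73 46:74 49:73
top slot x -80:74 -78:75 -76:75 -74:74 -72:74 -70:73 -68:72 -66:72 -64:72 -62:72 -60:71 -58:68 -56:63 -54:60 -52:59 -50:62 -48:65 -46:68 -44:69 -42:70 -40:70
top slot y -60:73 -57:72 -54:70 -51:71 -48:68 -45:66 -42:67 -39:68 -36:68 -33:67 -30:67 -27:67 -24:67 -21:67 -18:68 -15:67 -12:66 -9:67 -6:67 -3:67 0:67 3:68 6:69 9:70 12:70 15:71 18:70 21:67 24:65 27:64 30:64 33:64 36:64 39:64 42:61 45:58 48:62 51:67 54:70 57:70 60:74
top rec x -10:68 -7:68 -4:68 -1:68 2:69 5:69 8:70 11:71 14:71 17:71 20:69 23:69 26:70 29:71 32:72 35:72 38:72 41:74 44:74 47:72 50:72 53:72 56:71 59:70 62:66 65:63 68:62 71:66 74:69 77:71 80:70 83:69
top rec y -50:73 -47:73 -44:73 -41:74 -38:73 -35:71 -32:71 -29:72 -26:71 -23:73 -20:73 -17:73 -14:73 -11:72 -8:72 -5:73 -2:73 1:73 4:73 7:73 10:73 13:73 16:73 19:72 22:72 25:72 28:69 31:67 34:70 37:73 40:73 43:73 46:74 49:74
```

The base measurements agree: slot at base x≈-60, recess at +35. Next I'll zoom on the panel and the lantern.

```bash
python3 - <<'E'
import cv2,numpy as np
s=cv2.imread("pics/side0.png");t=cv2.imread("pics/top0.png")
a=np.zeros((600,800,3),np.uint8)
def put(i,x,y,w,h,k,X,Y):
    p=cv2.resize(i[y:y+h,x:x+w],(w*k,h*k),interpolation=cv2.INTER_CUBIC);a[Y:Y+h*k,X:X+w*k]=p
put(s,138,135,34,44,8,0,0)
put(t,125,172,52,60,5,0,355-3-52) if 0 else put(t,125,175,50,48,5,0,356)
put(s,322,195,35,75,8,300,0)
put(t,335,150,36,55,6,584,0)
cv2.imwrite("pics/comp2.png",a)
E
```

```text
(no output)
```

View pics/comp2.png

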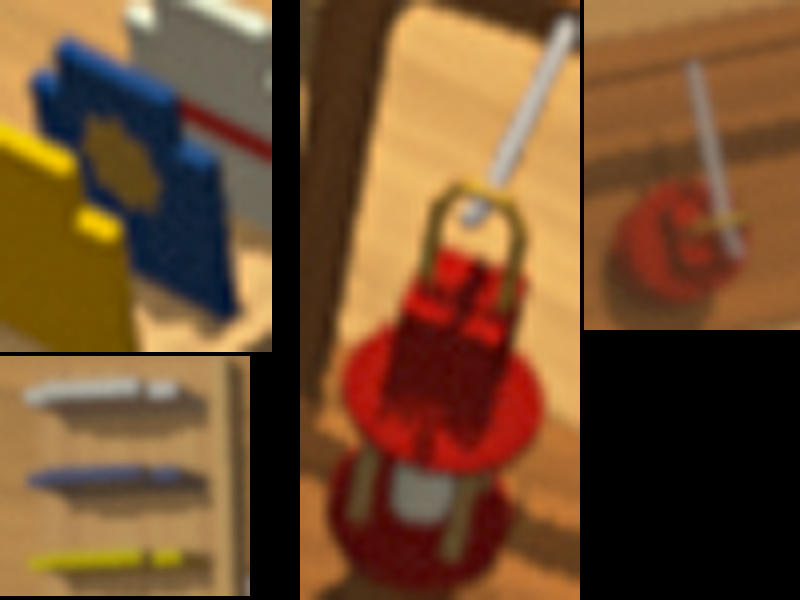

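```bash
cat > m3.py <<'E'
from h import *
S=cam("side");T=cam("top")
f=lambda u,v,ox,oy,X,Y,k:np.array(((u-ox+.5)/k-.5+X,(v-oy+.5)/k-.5+Y))
fs=lambda u,v:f(u,v,0,0,138,135,8);ft=lambda u,v:f(u,v,0,356,125,175,5)
print("tri right tab corner",tri([(S,fs(182,92)),(T,ft(141,474))]))
for nm,a,b in(("back",(72,36),(183,82)),("front",(62,50),(176,100))):
    l,r=edge(S["img"],fs(*a),fs(*b),1.5);
    P=[plane(S,l[2:]+l[:2]*k,140) for k in(-7,7)];dd=P[1]-P[0];print(nm,r,P[0].round(1),P[1].round(1),"yaw of y axis",np.arctan2(dd[0],-dd[1]))
le,_=edge(S["img"],fs(70,36),fs(64,50),1.5) if 0 else (None,0)
for p in((65,38),(62,50),(185,85),(178,100)):print(p,plane(S,fs(*p),140).round(1))
# top: blue mask strip centreline
g=T["img"].astype(int);m=((g[:,:,2]-g[:,:,0])>15);m[:,:128]=0;m[:,165:]=0;m[:185]=0;m[210:]=0
q=np.argwhere(m)[:,::-1].astype(np.float32);print(q.min(0),q.max(0))
q=q[q[:,0]<153]
l=cv2.fitLine(q,cv2.DIST_HUBER,0,.01,.01).ravel();A,Bq=[plane(T,l[2:]+l[:2]*k,140) for k in(-8,8)];print("top line",A.round(1),Bq.round(1),np.arctan2((A-Bq)[0],(Bq-A)[1]))
for p in((30,478),(141,474),(185,472)):print(p,plane(T,ft(*p),140).round(1))
# lantern
fs=lambda u,v:f(u,v,300,0,322,195,8);ft=lambda u,v:f(u,v,584,0,335,150,6)
def red(d,x0,x1,y0,y1):
    g=d["img"].astype(int);m=(g[:,:,0]>2.2*g[:,:,1])&(g[:,:,0]>60)&(g[:,:,0]>2*g[:,:,2]);k=np.zeros_like(m);k[y0:y1,x0:x1]=1;return m&k
for nm,d,bx in(("side",S,(320,360,195,275)),("top",T,(330,372,170,212))):
    m=red(d,*bx);q=np.argwhere(m)[:,::-1];print(nm,m.sum(),q.min(0),q.max(0),q.mean(0))
m=red(T,330,372,170,212).astype(np.uint8);c=max(cv2.findContours(m,0,cv2.CHAIN_APPROX_NONE)[0],key=len);print("top circle",cv2.minEnclosingCircle(c),cv2.fitEllipse(c))
print("cap top tri",tri([(S,fs(462,292)),(T,ft(693,222))]))
print("loop top tri",tri([(S,fs(487,187)),(T,ft(719,223))]))
E
python3 m3.py
```

```text
tri right tab corner (array([497.7282827 , 304.31497804, 143.45736898]), [np.float64(2.037881639203354), np.float64(2.0378816392031966)])
back 0.025103211402893066 [494.6 360.3 140. ] [501.2 312.1 140. ] yaw of y axis 0.13709719876060023
front 0.21157656610012054 [494.4 352.8 140. ] [493.3 300.3 140. ] yaw of y axis -0.02193216619068562
(65, 38) [495.6 362.9 140. ]
(62, 50) [490.2 358.1 140. ]
(185, 85) [505.3 308.7 140. ]
(178, 100) [497.8 304.  140. ]
[134. 198.] [158. 199.]
top line [492.6 363.3 140. ] [497.1 316.9 140. ] -3.0440459988805473
(30, 478) [492.6 371.3 140. ]
(141, 474) [496.5 306.6 140. ]
(185, 472) [498.3 281.  140. ]
side 675 [326 226] [351 269] [338.70518519 247.32      ]
top 222 [340 181] [359 199] [349.01801802 190.32882883]
top circle ((350.069091796875, 190.2967529296875), 10.093744277954102) ((349.4766845703125, 190.3573455810547), (16.051006317138672, 18.880813598632812), 152.7979278564453)
cap top tri (array([ 542.27303365, -273.34711067,  161.06940862]), [np.float64(0.6896322987138594), np.float64(0.6896322987138486)])
loop top tri (array([ 536.68541207, -275.53119164,  210.6302683 ]), [np.float64(1.730618179538638), np.float64(1.7306181795384659)])
```

```bash
cat > m4.py <<'E'
from h import *
S=cam("side");T=cam("top")
def ln(d,a,b,z,nm,w=2.5):
    l,r=edge(d["img"],a,b,w);L=np.hypot(*(np.subtract(b,a)))/2*.9
    A,B=[plane(d,l[2:]+l[:2]*k,z) for k in(-L,L)];v=B-A;print(nm,round(r,2),A.round(1),B.round(1),"ang",np.arctan2(v[1],v[0]).round(4));return l
f=lambda u,v:((u+.5)/4-.5+120,(v+.5)/4-.5+125)
ft=lambda u,v:((u-260+.5)/3-.5+125,(v-300+.5)/3-.5+170)
a=ln(S,f(15,203),f(125,265),45,"rack near(-x) edge",1.5)
b=ln(S,f(125,265),f(275,152),45,"rack right(-y) edge",1.5)
print("rack near-right corner",plane(S,cross(a,b),45).round(1))
ln(T,ft(402,318),ft(406,468),45,"rack -y edge top",1.5)
ln(S,(331,184),(440,216),222,"bar back/top side")
ln(T,(330,163),(418,142),222,"bar top")
ln(S,(302,277),(406,314),18,"board front")
ln(T,(327,211),(405,195),18,"board front top")
cv2.imwrite("pics/comp3.png",np.hstack([cv2.resize(S["img"][170:330,290:450,::-1],(480,480),interpolation=2),cv2.resize(T["img"][130:220,310:370,::-1],(300,450),interpolation=2)[:480] if 0 else np.pad(cv2.resize(T["img"][130:222,312:424,::-1],(313,257),interpolation=2),((0,223),(0,0),(0,0)))]))
E
python3 m4.py
```

```text
rack near(-x) edge 0.03 [411.5 375.2  45. ] [419.1 273.3  45. ] ang -1.496
rack right(-y) edge 0.09 [430.4 270.1  45. ] [574.8 280.7  45. ] ang 0.0733
rack near-right corner [419.4 269.3  45. ]
rack -y edge top 0.48 [425.9 272.5  45. ] [567.5 266.6  45. ] ang -0.0418
bar back/top side 0.17 [ 614.5 -212.9  222. ] [ 664.2 -433.1  222. ] ang -1.3484
bar top 0.21 [ 588.7 -161.7  222. ] [ 641.2 -381.2  222. ] ang -1.336
board front 0.17 [ 480.1 -248.7   18. ] [ 533.  -470.7   18. ] ang -1.3367
board front top 0.24 [ 476.7 -234.7   18. ] [ 528.3 -459.8   18. ] ang -1.3452
```

View pics/comp3.png

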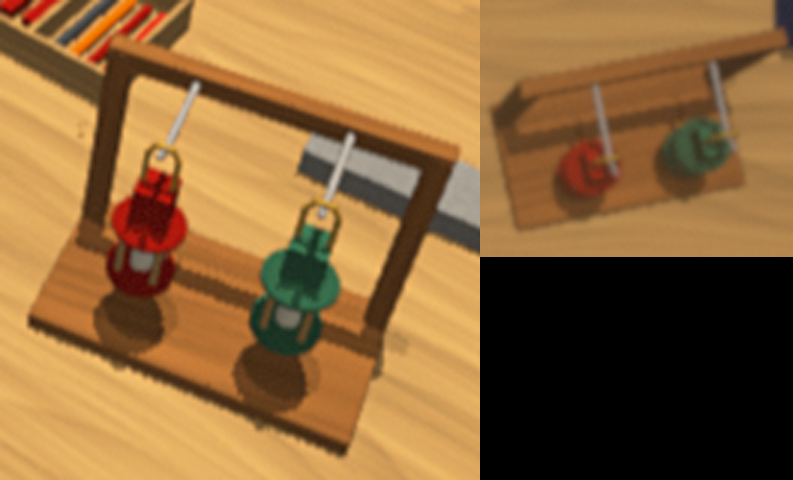

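The stand's yaw is about 0.229 and the red lantern hangs on the left hook. The rack's yaw is about 0.074, which puts the panel near (495.5,334.7). Next I'll refine the lantern and write a helper that works out each move.

```bash
cat > nav.py <<'E'
import sys,numpy as np
from scipy.spatial.transform import Rotation as Ro
from workcell import ctrl
x,y,z,yaw=map(float,sys.argv[1:5]) # yaw: world angle of tool y
o=ctrl.get_obs();R=Ro.from_rotvec(o["orientation"]).as_matrix()
best=None
for a in(yaw,yaw+np.pi):
    yv=np.array([np.cos(a),np.sin(a),0]);zv=np.array([0,0,-1.]);D=np.c_[np.cross(yv,zv),yv,zv]
    rv=Ro.from_matrix(R.T@D).as_rotvec()
    if best is None or np.linalg.norm(rv)<np.linalg.norm(best[0]):best=(rv,D)
d=np.array([x,y,z])-o["ee_pos"]
print("rot(tool)",best[0].round(4),"disp before rot",(R.T@d).round(1),"after rot",(best[1].T@d).round(1),"q6",o["qpos"][5].round(2),"t",o["t"],"pos",o["ee_pos"].round(1),"w",o["width"].round(1))
E
python3 nav.py 496 334.5 190 0.074
python3 - <<'E'
from h import *
S=cam("side");T=cam("top")
g=T["img"];print("roof top view", plane(T,(349.48,190.36),124).round(1))
d=S["img"].astype(int);m=((d[:,:,0]>130)&(d[:,:,1]<50)&(d[:,:,2]<50)).astype(np.uint8);m[:236]=0;m[:,:320]=0;m[275:]=0;m[:,360:]=0
c=max(cv2.findContours(m,0,cv2.CHAIN_APPROX_NONE)[0],key=len);c=cv2.convexHull(c);e=cv2.fitEllipse(c);print(e,plane(S,e[0],124).round(1))
print(plane(S,(342.9,218.4),213).round(1),"loop")
# stand geometry: board front edge both views; board left end
u=np.array([np.cos(.229),np.sin(.229)]);v=np.array([-u[1],u[0]])
for n,p in(("side",(506.5,-359.7)),("top",(502.5,-347.2)),("roofs",(540,-274))):print(n,u@p,v@p)
E
```

```text
roof top view [ 534.9 -271.1  124. ]
((344.7695617675781, 246.8185272216797), (11.307120323181152, 16.537012100219727), 38.117427825927734) [ 537.  -291.7  124. ]
[ 531.8 -274.9  213. ] loop
side 411.62400661571286 -465.28702665948845
top 410.5659778645032 -452.20533811551167
roofs 463.7036725872325 -389.42894605962795Traceback (most recent call last):
  File "nav.py", line 12, in <module>
    print("rot(tool)",best[0].round(4),"disp before rot",(R.T@d).round(1),"after rot",(best[1].T@d).round(1),"q6",o["qpos"][5].round(2),"t",o["t"],"pos",o["ee_pos"].round(1),"w",o["width"].round(1))
                                                                                                                                                                                  ^^^^^^^^^^^^^^^^
AttributeError: 'float' object has no attribute 'round'
```

```bash
sed -i 's/o\["width"\].round(1)/round(o["width"],1)/' nav.py; python3 nav.py 496 334.5 190 0.074
```

```text
rot(tool) [ 0.    -0.     1.043] disp before rot [-299.2 -106.9   49.7] after rot [-243.   204.7   49.7] q6 -0.02 t 0.6 pos [273.9 561.8 239.7] w 87.9
```

Units first: shifts go in shares of 0.4 m and turns go in shares of pi rad. So 0.116 rad is 0.0369.

{"method": "tcp_steps", "body": {"rows": [{"rz":0.0369},{"rz":0.0369},{"rz":0.0369},{"rz":0.0369},{"rz":0.0369}], "jaw": 44}}

```text
t: 1.02
ee_pos: [273.9, 561.8, 239.7]
orientation: [-1.56, -2.727, -0.0]
ft_force: [0.3, 0.3, 0.2]
width: 57.8
grasp_force: 0.0
```

{"method": "tcp_steps", "body": {"rows": [{"rz":0.0369},{"rz":0.0369},{"rz":0.0369},{"rz":0.0369},{}]}}

```text
t: 1.43
ee_pos: [274.0, 561.7, 239.7]
orientation: [-2.144, -2.297, 0.0]
ft_force: [1.0, -0.3, 0.3]
width: 44.2
grasp_force: 0.0
```

{"method": "tcp_steps", "body": {"rows": [{"x":-0.06,"y":0.0513},{"x":-0.06,"y":0.0513},{"x":-0.06,"y":0.0513},{"x":-0.06,"y":0.0513},{"x":-0.06,"y":0.0513}]}}

```text
t: 1.85
ee_pos: [385.7, 448.5, 239.8]
orientation: [2.134, 2.306, 0.0]
ft_force: [-0.4, -0.5, 0.1]
width: 44.2
grasp_force: 0.0
```

{"method": "tcp_steps", "body": {"rows": [{"x":-0.06,"y":0.0513},{"x":-0.06,"y":0.0513},{"x":-0.06,"y":0.0513},{"x":-0.06,"y":0.0513},{}]}}

```text
t: 2.27
ee_pos: [476.9, 356.5, 239.8]
orientation: [2.138, 2.3, 0.001]
ft_force: [-0.1, 0.1, -0.2]
width: 43.8
grasp_force: 0.0
```

```bash
python3 nav.py 496 334.5 190 0.074
```

```text
rot(tool) [ 0.0014  0.0008 -0.0008] disp before rot [-23.3  17.3  49.9] after rot [-23.4  17.4  49.8] q6 0.55 t 2.2667 pos [476.9 356.5 239.8] w 43.8
```

Scaled: 15 mm is 0.0375, -12 mm is -0.03.

{"method": "tcp_steps", "body": {"rows": [{"x":-0.03,"y":0.0225,"z":0.0375},{"x":-0.0288,"y":0.021,"z":0.0375},{},{}]}}

```text
t: 2.6
ee_pos: [492.3, 337.4, 209.1]
orientation: [-2.137, -2.301, 0.003]
ft_force: [0.8, -0.4, -0.4]
width: 43.8
grasp_force: 0.0
```

```bash
python3 nav.py 496 334.5 190 0.074; python3 - <<'E'
from h import *
S=cam("side","s1");T=cam("top","t1")
a=np.zeros((480,800,3),np.uint8)
a[:,:400]=cv2.resize(S["img"][115:211,110:190,::-1],(400,480),interpolation=2)
a[:,400:]=cv2.resize(T["img"][150:246,110:190,::-1],(400,480),interpolation=2)
cv2.imwrite("pics/v1.png",a)
E
```

```text
rot(tool) [-0.0018  0.0007 -0.0002] disp before rot [-3.1  3.5 19.1] after rot [-3.1  3.5 19.1] q6 0.51 t 2.6 pos [492.3 337.4 209.1] w 43.8
```

View pics/v1.png

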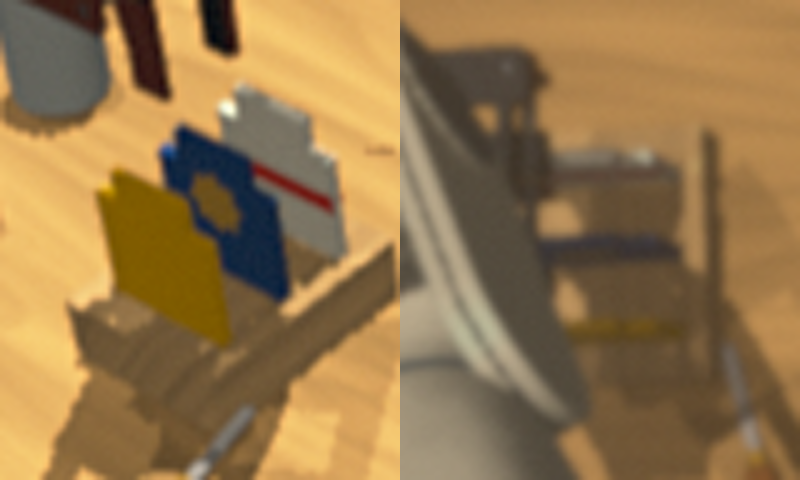

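Scaled: 20 mm is 0.05, 10 mm is 0.025.

{"method": "tcp_steps", "body": {"rows": [{"x":-0.0075,"y":0.0088,"z":0.025},{"z":0.05},{},{}]}}

```text
t: 3.03
ee_pos: [495.7, 334.9, 179.0]
orientation: [-2.137, -2.302, 0.003]
ft_force: [-0.1, -0.1, -0.7]
width: 44.0
grasp_force: 0.0
```

```bash
python3 nav.py 496 334.5 140 0.074; python3 - <<'E'
from h import *
S=cam("side","s2")
o=ctrl.get_obs()["ee_pos"];print("pred tip mid",proj(S,o-[0,0,17]), "from before",proj(S,np.array([492.3,337.4,192])))
cv2.imwrite("pics/v2.png",cv2.resize(S["img"][105:201,110:190,::-1],(500,600),interpolation=2))
E
```

```text
rot(tool) [-0.0018  0.0009 -0.    ] disp before rot [-0.4  0.3 39. ] after rot [-0.4  0.3 39. ] q6 0.5 t 3.0333 pos [495.7 334.9 179. ] w 44.0
pred tip mid [151.08739772 136.58084041] from before [148.05519942 128.49786317]
```

View pics/v2.png

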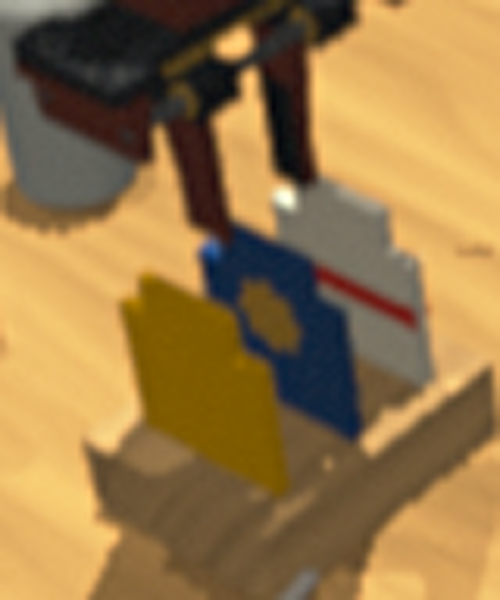

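The fingers straddle the blue tab: tips at pixel (143,142) and (157,134), against a predicted midpoint of (151,137). I'm descending and gripping.

Scaled: 15 mm is 0.0375, 10 mm is 0.025.

{"method": "tcp_steps", "body": {"rows": [{"x":-0.001,"y":0.0008,"z":0.0375},{"z":0.0375},{"z":0.0375},{"z":0.025},{}]}}

```text
t: 3.5
ee_pos: [496.1, 334.2, 123.5]
orientation: [-2.138, -2.301, 0.003]
ft_force: [0.2, -0.8, 0.5]
width: 43.8
grasp_force: 0.0
```

{"method": "tcp_steps", "body": {"rows": [{},{},{},{},{}], "jaw": 0}}

```text
t: 3.92
ee_pos: [497.1, 334.7, 125.4]
orientation: [2.139, 2.301, 0.002]
ft_force: [0.1, -1.0, 0.4]
width: 14.2
grasp_force: 0.0
```

{"method": "tcp_steps", "body": {"rows": [{},{},{},{},{}]}}

```text
t: 4.33
ee_pos: [497.0, 334.7, 125.1]
orientation: [2.139, 2.301, 0.001]
ft_force: [-0.9, -0.6, 5.6]
width: 7.8
grasp_force: 30.0
```

```bash
python3 nav.py 496 334.5 124 0.074
```

```text
rot(tool) [ 0.0005 -0.0003 -0.001 ] disp before rot [-0.1 -1.   1.1] after rot [-0.1 -1.   1.1] q6 0.5 t 4.3333 pos [497.  334.7 125.1] w 7.8
```

Scaled: -15 mm is -0.0375, -10 mm is -0.025.

{"method": "tcp_steps", "body": {"rows": [{"z":-0.025},{"z":-0.0375},{"z":-0.0375},{"z":-0.0375},{"z":-0.0375}]}}

```text
t: 4.75
ee_pos: [496.5, 334.3, 195.5]
orientation: [-2.139, -2.301, 0.001]
ft_force: [-0.0, -0.5, -0.2]
width: 8.1
grasp_force: 30.0
```

{"method": "tcp_steps", "body": {"rows": [{"z":-0.0125},{}]}}

```text
t: 4.92
ee_pos: [497.4, 334.9, 201.2]
orientation: [2.139, 2.301, 0.004]
ft_force: [-0.3, 0.3, -0.5]
width: 7.7
grasp_force: 30.0
```

```bash
python3 nav.py 478.4 37.3 200 0.005
```

```text
rot(tool) [ 0.0021 -0.0013  0.068 ] disp before rot [-295.4  -40.6    0.7] after rot [-297.5  -20.5    1.2] q6 0.5 t 4.9167 pos [497.4 334.9 201.2] w 7.7
```

Scaled: -27 mm is -0.0675, -25 mm is -0.0625.

{"method": "tcp_steps", "body": {"rows": [{"x":-0.0375,"y":-0.005},{"x":-0.0625,"y":-0.0088},{"x":-0.0675,"y":-0.0093},{"x":-0.0675,"y":-0.0093},{"x":-0.0675,"y":-0.0093}]}}

```text
t: 5.33
ee_pos: [487.7, 210.5, 198.3]
orientation: [-2.138, -2.301, 0.004]
ft_force: [0.1, -0.0, -1.2]
width: 8.0
grasp_force: 30.0
```

{"method": "tcp_steps", "body": {"rows": [{"x":-0.0675,"y":-0.0093},{"x":-0.0675,"y":-0.0093},{"x":-0.0675,"y":-0.0093},{"x":-0.0675,"y":-0.0093},{"x":-0.0675,"y":-0.0093}]}}

```text
t: 5.75
ee_pos: [478.9, 74.6, 198.6]
orientation: [-2.138, -2.3, 0.003]
ft_force: [-0.4, -0.3, -0.7]
width: 7.7
grasp_force: 30.0
```

{"method": "tcp_steps", "body": {"rows": [{"x":-0.05,"y":-0.0063,"rz":0.0108},{"x":-0.025,"y":-0.005,"rz":0.0108},{},{}]}}

```text
t: 6.08
ee_pos: [477.3, 46.2, 199.2]
orientation: [-2.216, -2.225, 0.001]
ft_force: [1.3, 1.0, -1.1]
width: 7.8
grasp_force: 30.0
```

```bash
python3 nav.py 478.4 37.3 180 0.005
```

```text
rot(tool) [-0.001  -0.0002 -0.001 ] disp before rot [-8.9  1.1 19.2] after rot [-8.9  1.  19.2] q6 0.07 t 6.0833 pos [477.3  46.2 199.2] w 7.8
```

Scaled: 15 mm is 0.0375, -9 mm is -0.0225.

{"method": "tcp_steps", "body": {"rows": [{"x":-0.0225,"y":0.0025,"z":0.0375},{"z":0.0375},{"z":0.0175},{},{}]}}

```text
t: 6.5
ee_pos: [478.7, 38.2, 162.4]
orientation: [-2.214, -2.228, 0.001]
ft_force: [-0.0, 0.2, -0.9]
width: 7.7
grasp_force: 30.0
```

```bash
python3 nav.py 478.4 37.3 162 0.005; python3 - <<'E'
from h import *
S=cam("side","s3");T=cam("top","t3")
a=np.zeros((480,800,3),np.uint8)
a[:,:480]=cv2.resize(S["img"][160:256,190:286,::-1],(480,480),interpolation=2)
a[:,480:]=cv2.resize(T["img"][150:246,215:279,::-1],(320,480),interpolation=2)
cv2.imwrite("pics/v3.png",a)
o=ctrl.get_obs()["ee_pos"];
for dy in(45,-45):print("pred bottom corner",[proj(S,np.array([o[0]+s,o[1]+dy,o[2]-115])).round(1) for s in(-4,4)])
E
```

```text
rot(tool) [-0.0012 -0.0001  0.0014] disp before rot [-0.9 -0.3  0.4] after rot [-0.9 -0.3  0.4] q6 0.05 t 6.5 pos [478.7  38.2 162.4] w 7.7
pred bottom corner [array([211.9, 209.6]), array([213.9, 208.1])]
pred bottom corner [array([236.5, 225.3]), array([238.5, 223.7])]
```

View pics/v3.png

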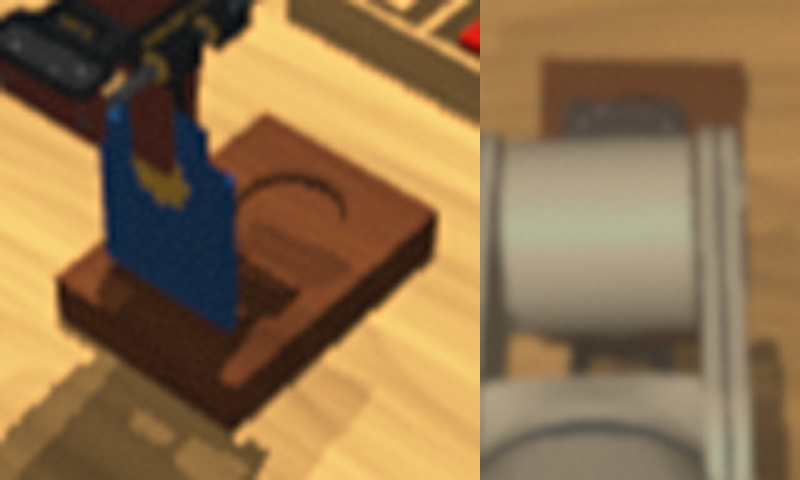

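```bash
python3 - <<'E'
from h import *
S=cam("side")
d=S["img"].astype(int);m=((d[:,:,2]>d[:,:,0]+20)&(d[:,:,2]>50)).astype(np.uint8);m[:,:200]=0;m[:,250:]=0;m[:175]=0
c=max(cv2.findContours(m,0,cv2.CHAIN_APPROX_NONE)[0],key=cv2.contourArea);p=c[:,0];print(p.min(0),p.max(0))
l,r=edge(S["img"],(211.4,211),(237.4,225.4),2.5);le,r2=edge(S["img"],(210.6,195),(211.4,210),2);re,r3=edge(S["img"],(237.2,200),(237.4,224),2)
print(r,r2,r3)
o=ctrl.get_obs()["ee_pos"];print(o)
for e in(le,re):
    q=cross(l,e);print(q,plane(S,q,47).round(1),[proj(S,np.array([o[0]-4,o[1]+dy,47])).round(1) for dy in(45,-45)])
E
```

```text
[211 180] [237 224]
0.17550554871559143 0.05581361800432205 0.17622801661491394
[479.41088035  37.88977533 163.31339338]
[210.79262 210.52495] [471.6  83.9  47. ] [array([212., 210.]), array([236.5, 225.6])]
[239.79297 229.20763] [471.4 -22.1  47. ] [array([212., 210.]), array([236.5, 225.6])]
```

The bottom edge of the panel runs from (211,211) to (238,225). The pixel shift from the prediction is about (-0.8,+1.4), which matches the fingertip shift seen at the rack, so it's a camera/robot bias of about +2.5 mm in x. I'll shift by that and go down in small steps, watching the force.

Units first: shifts go in shares of 0.4 m and turns go in shares of pi rad. So 5 mm is 0.0125, 4 mm is 0.01.

```bash
python3 nav.py 481.3 37 162 0.005
```

```text
rot(tool) [ 0.0012 -0.0001  0.0008] disp before rot [-0.9  1.9  1.3] after rot [-0.9  1.9  1.3] q6 0.05 t 6.65 pos [479.4  37.9 163.3] w 8.1
```

{"method": "tcp_steps", "body": {"rows": [{"x":-0.0025,"y":0.0055,"z":0.0125},{"z":0.01},{},{}]}}

```text
t: 6.98
ee_pos: [480.9, 36.4, 153.4]
orientation: [-2.216, -2.227, 0.001]
ft_force: [0.4, 0.2, -0.3]
width: 7.6
grasp_force: 30.0
```

```bash
python3 nav.py 481.3 37 153 0.005
```

```text
rot(tool) [-0.0007  0.     -0.0001] disp before rot [0.6 0.4 0.4] after rot [0.6 0.4 0.4] q6 0.05 t 6.9833 pos [480.9  36.4 153.4] w 7.6
```

{"method": "tcp_steps", "body": {"rows": [{"z":0.0075},{"z":0.0075},{}]}}

```text
t: 7.23
ee_pos: [480.7, 36.4, 147.1]
orientation: [-2.216, -2.226, 0.001]
ft_force: [-0.5, 0.7, -1.6]
width: 7.8
grasp_force: 30.0
```

```bash
python3 nav.py 481.3 37 147 0.005
```

```text
rot(tool) [-0.0009  0.     -0.0001] disp before rot [0.6 0.6 0.1] after rot [0.6 0.6 0.1] q6 0.05 t 7.2333 pos [480.7  36.4 147.1] w 7.8
```

{"method": "tcp_steps", "body": {"rows": [{"z":0.005},{"z":0.005},{}]}}

```text
t: 7.48
ee_pos: [480.9, 36.4, 143.3]
orientation: [-2.216, -2.227, 0.001]
ft_force: [-1.2, -0.0, -1.9]
width: 8.0
grasp_force: 30.0
```

Scaled: 3 mm is 0.0075.

{"method": "tcp_steps", "body": {"rows": [{"z":0.0075},{"z":0.0075},{"z":0.0075},{}]}}

```text
t: 7.82
ee_pos: [480.7, 36.4, 134.0]
orientation: [-2.215, -2.226, 0.001]
ft_force: [-0.4, 1.1, -2.0]
width: 8.0
grasp_force: 30.0
```

{"method": "tcp_steps", "body": {"rows": [{"z":0.0075},{"z":0.005},{}]}}

```text
t: 8.07
ee_pos: [480.9, 36.4, 129.3]
orientation: [-2.216, -2.227, 0.001]
ft_force: [0.4, -0.0, -1.2]
width: 7.6
grasp_force: 30.0
```

{"method": "tcp_steps", "body": {"rows": [{"z":0.0038},{}]}}

```text
t: 8.23
ee_pos: [481.0, 36.4, 128.0]
orientation: [-2.216, -2.227, 0.0]
ft_force: [0.5, 0.1, -1.7]
width: 8.1
grasp_force: 30.0
```

Scaled: 1.5 mm is 0.0038.

{"method": "tcp_steps", "body": {"rows": [{"z":0.0038},{}]}}

```text
t: 8.4
ee_pos: [481.0, 36.4, 126.5]
orientation: [-2.216, -2.227, 0.0]
ft_force: [0.5, -0.6, -0.8]
width: 7.6
grasp_force: 30.0
```

{"method": "tcp_steps", "body": {"rows": [{"z":0.0025},{}]}}

```text
t: 8.57
ee_pos: [481.0, 36.4, 125.6]
orientation: [-2.216, -2.227, 0.0]
ft_force: [-0.7, -0.5, -0.4]
width: 8.0
grasp_force: 30.0
```

{"method": "tcp_steps", "body": {"rows": [{"z":0.0025},{}]}}

```text
t: 8.73
ee_pos: [481.3, 36.4, 125.1]
orientation: [2.216, 2.227, 0.0]
ft_force: [-0.8, -0.4, 4.1]
width: 7.8
grasp_force: 30.0
```

Floor contact came at TCP z≈125, as expected. I'll release and back off.

{"method": "tcp_steps", "body": {"rows": [{},{},{},{}], "jaw": 40}}

```text
t: 9.07
ee_pos: [481.1, 36.4, 124.6]
orientation: [2.216, 2.227, -0.0]
ft_force: [0.8, -0.8, 0.8]
width: 30.8
grasp_force: 0.0
```

{"method": "tcp_steps", "body": {"rows": [{"z":-0.0375},{"z":-0.075},{"z":-0.075},{"z":-0.075},{"z":-0.075}]}}

```text
t: 9.48
ee_pos: [480.7, 36.4, 261.0]
orientation: [-2.216, -2.227, 0.001]
ft_force: [0.0, -0.6, 0.4]
width: 39.8
grasp_force: 0.0
```

```bash
python3 - <<'E'
from h import *
S=cam("side","s4");T=cam("top")
d=S["img"].astype(int);m=((d[:,:,2]>d[:,:,0]+20)&(d[:,:,2]>50)).astype(np.uint8);m[:,:200]=0;m[:,250:]=0;m[:175]=0
print(np.argwhere(m)[:,::-1].min(0),np.argwhere(m)[:,::-1].max(0))
cv2.imwrite("pics/v4.png",np.vstack([np.hstack([cv2.resize(S["img"][150:250,195:295,::-1],(400,400),interpolation=2),cv2.resize(S["img"][190:290,310:410,::-1],(400,400),interpolation=2)])]))
E
python3 nav.py 533.5 -273.5 270 1.80
```

```text
[212 188] [237 229]
rot(tool) [ 0.0071 -0.0062  1.3466] disp before rot [-310.3   48.2   -5.5] after rot [-22.1 313.3  -5.8] q6 0.05 t 9.5833 pos [483.8  36.6 264.2] w 39.9
```

View pics/v4.png

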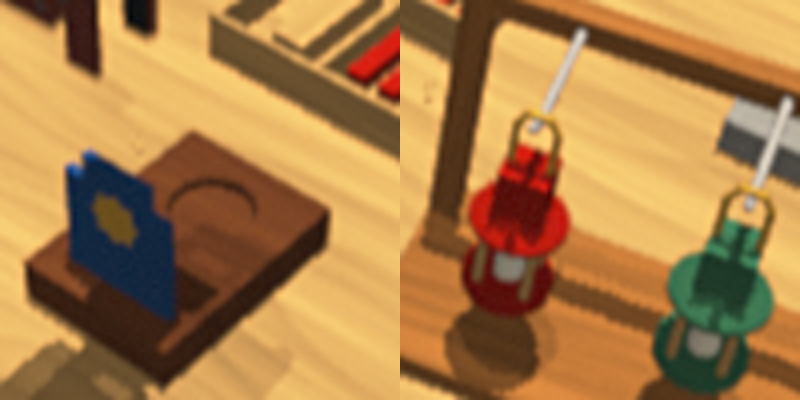

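The panel stands in the slot, its lower edge hidden in the wood at pixels (212–239, 215–230), and the red lantern's roof is centred near (340,246) with the loop top at (344,219). Next I'll compute the lantern position and begin the turn.

```bash
python3 - <<'E'
from h import *
S=cam("side");T=cam("top")
print("roof side",plane(S,(339.75,245.9),123).round(1),"loop side",plane(S,(344.,218.9),213).round(1))
u=np.array([np.cos(.229),np.sin(.229)]);v=np.array([-u[1],u[0]])
def redhull(d,bx,z):
    g=d["img"].astype(int);x0,x1,y0,y1=bx;m=((g[:,:,0]>2.2*g[:,:,1])&(g[:,:,0]>60)).astype(np.uint8);k=np.zeros_like(m);k[y0:y1,x0:x1]=1;m*=k
    return m
m=redhull(T,(330,372,170,212),0);c=max(cv2.findContours(m,0,1)[0],key=len);h=cv2.convexHull(c);e=cv2.minEnclosingCircle(h);print("top",e,plane(T,e[0],123).round(1),"30mm px",np.linalg.norm(proj(T,np.array([535,-273,123.]))-proj(T,np.array([535,-243,123.]))))
# side: row-wise extents of red
m=redhull(S,(320,365,220,275),0)
for r in range(226,270,2):
    w=np.where(m[r])[0];print(r,w.min(),w.max(),end="; ")
print()
C=np.array([534.,-273.5,0])
th=np.linspace(0,6.28,60);P=np.array([proj(S,C+[30*np.cos(a),30*np.sin(a),122.5]) for a in th]);print("pred rim side",P.min(0),P.max(0))
P=np.array([proj(T,C+[30*np.cos(a),30*np.sin(a),122.5]) for a in th]);print("pred rim top",P.min(0),P.max(0))
E
```

```text
roof side [ 532.6 -280.9  123. ] loop side [ 532.  -277.6  213. ]
top ((350.069091796875, 190.2967529296875), 10.093720436096191) [ 535.2 -273.   123. ] 30mm px 10.111778145826095
226 339 341; 228 339 345; 230 336 349; 232 335 346; 234 335 348; 236 332 347; 238 329 347; 240 328 349; 242 327 351; 244 327 351; 246 328 351; 248 329 351; 250 331 350; 252 327 348; 254 326 346; 256 326 347; 258 326 348; 260 326 347; 262 327 347; 264 328 345; 266 329 344; 268 333 340; 
pred rim side [324.58381184 234.57657018] [350.21752884 254.06457821]
pred rim top [340.09336239 180.70112818] [360.29969955 200.79024102]
```

Scaled: -30 mm is -0.075, -10 mm is -0.025, 0.12 rad is 0.0382.

{"method": "tcp_steps", "body": {"rows": [{"x":-0.075,"y":0.0125,"rz":0.0382},{"x":-0.075,"y":0.0125,"rz":0.0382},{"x":-0.075,"y":0.0125,"rz":0.0382},{"x":-0.075,"y":0.0125,"rz":0.0382},{"z":-0.025,"rz":0.0382}], "jaw": 60}}

```text
t: 10.1
ee_pos: [477.2, -87.3, 266.3]
orientation: [-2.779, -1.459, 0.01]
ft_force: [-0.1, 1.0, -0.9]
width: 60.2
grasp_force: 0.0
```

{"method": "tcp_steps", "body": {"rows": [{"z":-0.025,"rz":0.0382},{"z":-0.025,"rz":0.0382},{"rz":0.0382},{"rz":0.0382},{"rz":0.0382}]}}

```text
t: 10.52
ee_pos: [479.0, -84.0, 287.9]
orientation: [-3.087, -0.577, 0.004]
ft_force: [-0.5, -0.1, -0.4]
width: 60.0
grasp_force: 0.0
```

{"method": "tcp_steps", "body": {"rows": [{"rz":0.0382},{"rz":0.0064},{}]}}

```text
t: 10.77
ee_pos: [479.2, -84.0, 288.2]
orientation: [-3.119, -0.372, 0.004]
ft_force: [0.6, -0.1, 1.0]
width: 60.1
grasp_force: 0.0
```

```bash
python3 nav.py 533.5 -273.5 270 1.80
```

```text
rot(tool) [-0.0011  0.0025  0.0086] disp before rot [  8.2 197.   17.9] after rot [  9.9 196.9  18.2] q6 1.14 t 10.7667 pos [479.2 -84.  288.2] w 60.1
```

Scaled: 33 mm is 0.0825, 2 mm is 0.005, 0.008 rad is 0.0025.

{"method": "tcp_steps", "body": {"rows": [{"x":0.005,"y":0.0825,"rz":0.0025},{"x":0.005,"y":0.0825},{"x":0.005,"y":0.0825},{"x":0.005,"y":0.0825},{"x":0.005,"y":0.0825}]}}

```text
t: 11.18
ee_pos: [527.1, -243.9, 288.8]
orientation: [-3.12, -0.363, 0.002]
ft_force: [0.8, 0.3, -0.1]
width: 59.9
grasp_force: 0.0
```

{"method": "tcp_steps", "body": {"rows": [{"x":0.005,"y":0.0825},{"z":0.025},{},{}]}}

```text
t: 11.52
ee_pos: [535.5, -273.4, 278.0]
orientation: [-3.119, -0.359, 0.005]
ft_force: [0.2, 0.4, 0.9]
width: 60.3
grasp_force: 0.0
```

```bash
python3 nav.py 536.5 -276 265 1.80
```

```text
rot(tool) [-0.0027  0.0026  0.    ] disp before rot [ 0.5  2.8 13. ] after rot [ 0.4  2.7 13. ] q6 0.85 t 11.5167 pos [ 535.5 -273.4  278. ] w 60.3
```

Scaled: 13 mm is 0.0325, 2.7 mm is 0.0068.

{"method": "tcp_steps", "body": {"rows": [{"x":0.0013,"y":0.0068,"z":0.0325},{},{}]}}

```text
t: 11.77
ee_pos: [537.2, -275.6, 265.8]
orientation: [-3.12, -0.359, 0.002]
ft_force: [0.5, -0.5, -0.2]
width: 59.9
grasp_force: 0.0
```

```bash
python3 nav.py 536.5 -276 265 1.80; python3 - <<'E'
from h import *
S=cam("side","s5");T=cam("top")
cv2.imwrite("pics/v5.png",np.hstack([cv2.resize(S["img"][170:290,290:410,::-1],(480,480),interpolation=2),cv2.resize(T["img"][140:224,320:376,::-1],(320,480),interpolation=2)]))
o=ctrl.get_obs()["ee_pos"];v=np.array([-.227,.974,0])
for s in(-1,1):print("tip pred (with bias)",proj(S,o+s*v*37-[0,0,17])+[-.75,1.4])
print("axis under tcp at loop,cap",proj(S,np.array([o[0],o[1],213]))+[-.75,1.4],proj(S,np.array([o[0],o[1],170.5]))+[-.75,1.4])
E
```

```text
rot(tool) [-0.0012  0.0014  0.0002] disp before rot [-0.7  0.2  0.8] after rot [-0.7  0.2  0.8] q6 0.85 t 11.7667 pos [ 537.2 -275.6  265.8] w 59.9
tip pred (with bias) [363.00626822 212.4674399 ]
tip pred (with bias) [330.37811283 201.36177804]
axis under tcp at loop,cap [344.02193809 218.57878173] [341.30479694 231.44553841]
```

View pics/v5.png

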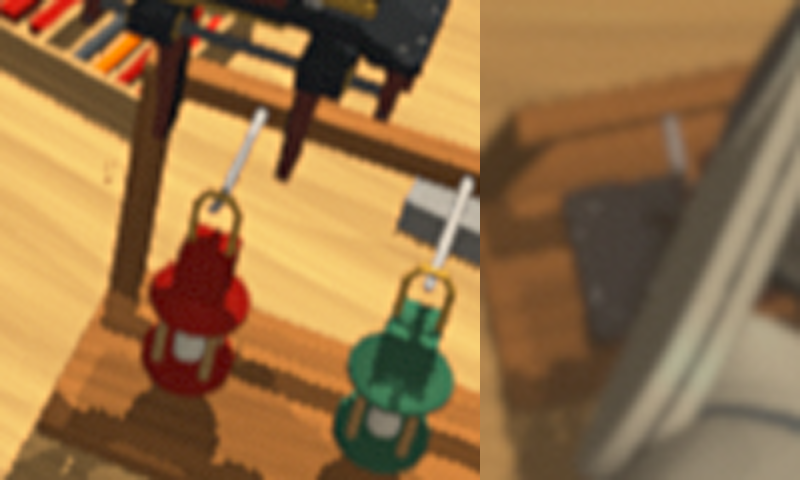

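The loop is at (344,219), exactly where it is predicted below the TCP. The fingers sit to either side of it at (331,204) and (361,215), so I'm descending.

Scaled: 20 mm is 0.05, 15 mm is 0.0375.

{"method": "tcp_steps", "body": {"rows": [{"z":0.05},{"z":0.05},{"z":0.05},{"z":0.0375},{}]}}

```text
t: 12.28
ee_pos: [536.2, -275.6, 189.1]
orientation: [-3.119, -0.358, 0.006]
ft_force: [-0.6, -0.0, -0.4]
width: 59.7
grasp_force: 0.0
```

{"method": "tcp_steps", "body": {"rows": [{"z":0.025},{"z":0.025},{"z":0.0125},{},{}]}}

```text
t: 12.7
ee_pos: [537.7, -276.7, 166.7]
orientation: [-3.121, -0.357, 0.0]
ft_force: [0.2, 0.2, 0.3]
width: 59.9
grasp_force: 0.0
```

```bash
python3 nav.py 536.5 -276 162 1.80
```

```text
rot(tool) [-0.      0.     -0.0014] disp before rot [-1.  -1.   4.7] after rot [-1.  -1.   4.7] q6 0.85 t 12.7 pos [ 537.7 -276.7  166.7] w 59.9
```

Scaled: 4 mm is 0.01.

{"method": "tcp_steps", "body": {"rows": [{"z":0.01},{}]}}

```text
t: 12.87
ee_pos: [537.7, -276.8, 162.6]
orientation: [3.121, 0.357, 0.0]
ft_force: [-0.9, -0.2, 0.4]
width: 60.0
grasp_force: 0.0
```

{"method": "tcp_steps", "body": {"rows": [{},{},{},{},{}], "jaw": 10}}

```text
t: 13.28
ee_pos: [537.8, -276.8, 162.8]
orientation: [3.121, 0.357, 0.0]
ft_force: [0.6, -0.5, -1.0]
width: 30.4
grasp_force: 1.6
```

{"method": "tcp_steps", "body": {"rows": [{},{},{}]}}

```text
t: 13.53
ee_pos: [537.7, -276.8, 162.8]
orientation: [3.121, 0.357, 0.0]
ft_force: [0.4, -1.0, -0.3]
width: 29.5
grasp_force: 30.0
```

```bash
python3 nav.py 536.5 -276 162 1.80
```

```text
rot(tool) [ 0.0001 -0.0002 -0.0014] disp before rot [-1.  -1.1  0.8] after rot [-1.  -1.1  0.8] q6 0.85 t 13.5333 pos [ 537.7 -276.8  162.8] w 29.5
```

Scaled: -6 mm is -0.015.

{"method": "tcp_steps", "body": {"rows": [{"z":-0.015},{"z":-0.015},{"z":-0.015},{},{}]}}

```text
t: 13.95
ee_pos: [538.0, -276.9, 181.4]
orientation: [3.12, 0.357, 0.002]
ft_force: [-0.6, 0.5, -1.2]
width: 30.0
grasp_force: 29.9
```

{"method": "tcp_steps", "body": {"rows": [{"x":-0.02},{"x":-0.03},{"x":-0.0375},{"x":-0.0375},{"x":-0.0375}]}}

```text
t: 14.37
ee_pos: [472.4, -291.5, 180.4]
orientation: [-3.121, -0.357, 0.001]
ft_force: [-0.9, -0.3, -2.3]
width: 29.5
grasp_force: 29.9
```

{"method": "tcp_steps", "body": {"rows": [{"x":-0.0125},{},{}]}}

```text
t: 14.62
ee_pos: [469.4, -292.9, 180.9]
orientation: [3.121, 0.355, 0.001]
ft_force: [-0.0, 0.3, -1.6]
width: 29.9
grasp_force: 29.9
```

```bash
python3 nav.py 573.4 37.8 185 1.80
```

```text
rot(tool) [ 0.0004 -0.0006 -0.0024] disp before rot [ 175.7 -298.9   -4.1] after rot [ 176.5 -298.5   -4.1] q6 0.76 t 14.6167 pos [ 469.4 -292.9  180.9] w 29.9
```

Scaled: -24 mm is -0.06, -20 mm is -0.05.

{"method": "tcp_steps", "body": {"rows": [{"x":0.0175,"y":-0.03,"z":-0.0125},{"x":0.03,"y":-0.05,"z":-0.0125},{"x":0.035,"y":-0.06},{"x":0.035,"y":-0.06},{"x":0.035,"y":-0.06}]}}

```text
t: 15.03
ee_pos: [506.5, -175.6, 191.1]
orientation: [3.121, 0.357, 0.002]
ft_force: [0.5, 0.2, 0.3]
width: 29.8
grasp_force: 29.9
```

{"method": "tcp_steps", "body": {"rows": [{"x":0.035,"y":-0.06},{"x":0.035,"y":-0.06},{"x":0.035,"y":-0.06},{"x":0.035,"y":-0.06},{"x":0.035,"y":-0.06}]}}

```text
t: 15.45
ee_pos: [547.4, -42.2, 191.1]
orientation: [-3.121, -0.358, -0.001]
ft_force: [0.4, -0.5, -1.5]
width: 30.1
grasp_force: 29.9
```

{"method": "tcp_steps", "body": {"rows": [{"x":0.035,"y":-0.06},{"x":0.035,"y":-0.06},{"x":0.0175,"y":-0.03},{},{}]}}

```text
t: 15.87
ee_pos: [567.1, 22.5, 190.7]
orientation: [3.121, 0.361, -0.0]
ft_force: [0.4, -0.8, -1.6]
width: 30.0
grasp_force: 29.9
```

```bash
python3 nav.py 575 37.3 180 1.80
```

```text
rot(tool) [0.0002 0.0002 0.0009] disp before rot [ 11.1 -12.6  10.7] after rot [ 11.  -12.6  10.7] q6 1.36 t 15.8667 pos [567.1  22.5 190.7] w 30.0
```

Scaled: 15 mm is 0.0375, 10 mm is 0.025.

{"method": "tcp_steps", "body": {"rows": [{"x":0.015,"y":-0.015},{"x":0.015,"y":-0.015,"z":0.025},{"z":0.0375},{"z":0.0375},{}]}}

```text
t: 16.28
ee_pos: [574.3, 35.6, 147.5]
orientation: [-3.121, -0.355, 0.008]
ft_force: [0.1, 0.2, -1.2]
width: 29.5
grasp_force: 29.9
```

```bash
python3 nav.py 576 37 143 1.80
```

```text
rot(tool) [-0.0009  0.0048 -0.0024] disp before rot [ 2.  -1.   4.5] after rot [ 2.  -1.   4.5] q6 1.39 t 16.2833 pos [574.3  35.6 147.5] w 29.5
```

Scaled: 3 mm is 0.0075, 2 mm is 0.005.

{"method": "tcp_steps", "body": {"rows": [{"x":0.005,"y":-0.0025,"z":0.0075},{},{}]}}

```text
t: 16.53
ee_pos: [578.4, 37.3, 148.1]
orientation: [3.121, 0.356, 0.001]
ft_force: [-0.4, -0.4, -1.2]
width: 29.9
grasp_force: 29.9
```

```bash
python3 nav.py 576 37 143 1.80; python3 - <<'E'
from h import *
S=cam("side","s6")
cv2.imwrite("pics/v6.png",cv2.resize(S["img"][140:245,195:295,::-1],(571,600),interpolation=2))
o=ctrl.get_obs()["ee_pos"];print(o);zf=o[2]-98.3
th=np.linspace(0,6.28,90);b=np.array([-.75,1.4])
for nm,zz in(("foot bottom",zf),("foot top",zf+12)):
    P=np.array([proj(S,np.array([o[0]+28*np.cos(a),o[1]+28*np.sin(a),zz])) for a in th])+b;print(nm,"pred",P.min(0).round(1),P.max(0).round(1))
g=S["img"].astype(int);m=((g[:,:,0]>2.2*g[:,:,1])&(g[:,:,0]>55)&(g[:,:,2]<60)&(g[:,:,1]<40));m[:165]=0;m[235:]=0;m[:,:215]=0;m[:,280:]=0
for r in range(176,222,2):
    w=np.where(m[r])[0]
    if len(w):print(r,w.min(),w.max(),end="; ")
E
```

```text
rot(tool) [ 0.0002 -0.0009 -0.0018] disp before rot [-2.4 -0.2  5.1] after rot [-2.4 -0.2  5.1] q6 1.39 t 16.5333 pos [578.4  37.3 148.1] w 29.9
[578.32659344  37.32112175 148.29928638]
foot bottom pred [238.2 191.7] [258.  205.4]
foot top pred [238.2 188.6] [258.1 202.3]
176 241 256; 178 241 256; 180 239 257; 182 239 257; 184 239 257; 186 240 255; 188 243 254; 190 243 253; 192 243 253; 194 239 257; 196 239 257; 198 238 257; 200 239 256; 202 241 255; 204 244 252;
```

View pics/v6.png

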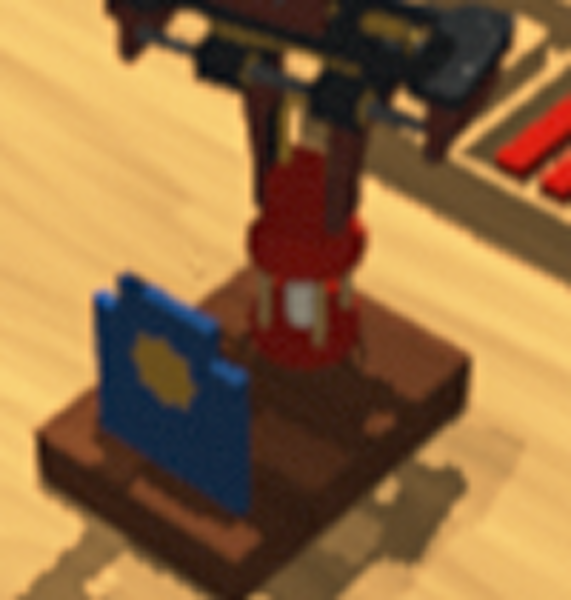

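The observed foot spans columns 238–258 and its bottom is at row 205.5, which matches the bias-corrected prediction, so the lantern is centred on the TCP. Next I'll put the recess in the robot frame.

```bash
python3 - <<'E'
from h import *
S=cam("side");b=np.array([-.75,1.4])
for c in([573.4,37.8,35],[478.4,37.3,35]):
    print(plane(S,proj(S,np.array(c))-b,35).round(1))
E
python3 nav.py 576 37 143 1.80
```

```text
[579.1  39.9  35. ]
[483.6  39.3  35. ]
rot(tool) [ 0.0002 -0.0012 -0.0016] disp before rot [-2.3 -0.2  5.4] after rot [-2.3 -0.2  5.4] q6 1.39 t 16.6333 pos [578.3  37.3 148.4] w 29.8
```

Scaled: 5 mm is 0.0125, 4 mm is 0.01.

{"method": "tcp_steps", "body": {"rows": [{"x":-0.003,"y":-0.0025,"z":0.0125},{"z":0.01},{},{}]}}

```text
t: 16.97
ee_pos: [576.0, 38.1, 138.4]
orientation: [-3.121, -0.357, 0.001]
ft_force: [0.5, -0.2, -1.3]
width: 29.7
grasp_force: 29.9
```

```bash
python3 nav.py 577 38 137 1.80
```

```text
rot(tool) [-0.0001  0.0007 -0.0014] disp before rot [0.9 0.3 1.4] after rot [0.9 0.3 1.4] q6 1.39 t 16.9667 pos [576.   38.1 138.4] w 29.7
```

{"method": "tcp_steps", "body": {"rows": [{"z":0.005},{"z":0.005},{}]}}

```text
t: 17.22
ee_pos: [576.1, 38.1, 134.3]
orientation: [-3.121, -0.357, 0.001]
ft_force: [-0.2, 0.1, -0.6]
width: 29.5
grasp_force: 29.9
```

{"method": "tcp_steps", "body": {"rows": [{"z":0.005},{}]}}

```text
t: 17.38
ee_pos: [576.2, 38.1, 132.4]
orientation: [-3.121, -0.357, 0.001]
ft_force: [0.3, -0.1, -1.6]
width: 30.0
grasp_force: 29.9
```

```bash
python3 nav.py 577 38 137 1.80
```

```text
rot(tool) [-0.      0.0004 -0.0014] disp before rot [ 0.7  0.3 -4.6] after rot [ 0.7  0.3 -4.6] q6 1.39 t 17.3833 pos [576.2  38.1 132.4] w 30.0
```

Scaled: 1.5 mm is 0.0038, 0.5 mm is 0.0013.

{"method": "tcp_steps", "body": {"rows": [{"x":0.0013,"z":0.0038},{}]}}

```text
t: 17.55
ee_pos: [576.9, 38.3, 131.0]
orientation: [-3.121, -0.357, 0.0]
ft_force: [-0.1, -0.2, -0.8]
width: 29.9
grasp_force: 29.9
```

{"method": "tcp_steps", "body": {"rows": [{"z":0.0038},{}]}}

```text
t: 17.72
ee_pos: [576.7, 38.2, 129.5]
orientation: [3.121, 0.357, -0.0]
ft_force: [-1.0, 0.7, -0.7]
width: 30.1
grasp_force: 29.9
```

{"method": "tcp_steps", "body": {"rows": [{"z":0.0038},{}]}}

```text
t: 17.88
ee_pos: [576.7, 38.3, 128.0]
orientation: [-3.121, -0.357, 0.0]
ft_force: [0.1, -0.2, -1.7]
width: 30.3
grasp_force: 29.9
```

Scaled: 1 mm is 0.0025.

{"method": "tcp_steps", "body": {"rows": [{"z":0.0025},{}]}}

```text
t: 18.05
ee_pos: [576.8, 38.2, 127.0]
orientation: [-3.121, -0.357, 0.0]
ft_force: [0.0, 0.5, -1.9]
width: 29.7
grasp_force: 29.9
```

{"method": "tcp_steps", "body": {"rows": [{"z":0.0025},{}]}}

```text
t: 18.22
ee_pos: [576.8, 38.2, 126.0]
orientation: [3.121, 0.357, -0.0]
ft_force: [-0.3, -0.3, -1.0]
width: 29.8
grasp_force: 29.9
```

{"method": "tcp_steps", "body": {"rows": [{"z":0.0025},{}]}}

```text
t: 18.38
ee_pos: [577.0, 38.3, 125.5]
orientation: [-3.121, -0.357, -0.001]
ft_force: [-1.1, -0.2, 3.2]
width: 29.9
grasp_force: 30.0
```

Floor contact came at the expected height, so I'll release and retreat.

{"method": "tcp_steps", "body": {"rows": [{},{},{},{},{}], "jaw": 64}}

```text
t: 18.8
ee_pos: [576.8, 38.2, 125.1]
orientation: [3.121, 0.357, -0.0]
ft_force: [-0.1, 0.6, -0.4]
width: 59.8
grasp_force: 0.0
```

{"method": "tcp_steps", "body": {"rows": [{"z":-0.025},{"z":-0.0625},{"z":-0.075},{"z":-0.075},{"z":-0.075}]}}

```text
t: 19.22
ee_pos: [576.6, 38.2, 252.1]
orientation: [-3.121, -0.357, 0.0]
ft_force: [0.7, 0.3, 0.3]
width: 63.9
grasp_force: 0.0
```

{"method": "tcp_steps", "body": {"rows": [{"z":-0.075},{"z":-0.025},{},{}]}}

```text
t: 19.55
ee_pos: [576.6, 38.2, 290.1]
orientation: [3.121, 0.357, 0.001]
ft_force: [-0.5, 0.4, -0.3]
width: 64.0
grasp_force: 0.0
```

```bash
python3 - <<'E'
from h import *
S=cam("side","s7");cv2.imwrite("pics/v7.png",cv2.resize(S["img"][140:245,195:295,::-1],(571,600),interpolation=2))
E
```

```text
(no output)
```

View pics/v7.png

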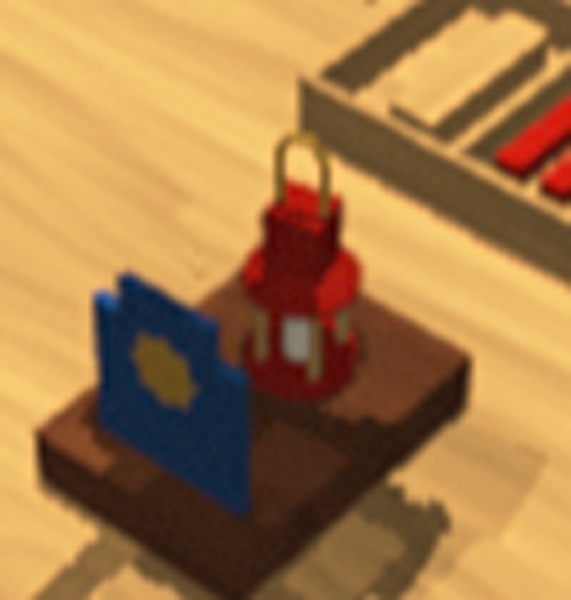

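The picture shows the lantern upright in the recess at (247,205) and the panel standing in the slot at (225,212). The gripper is clear, so I'm handing in.

```bash
python3 -c "
from workcell import ctrl
print(ctrl.close_job())"
```

```text
the job is handed in; nothing more can be done
None
```

The blue panel is home in the base's slot and the red lantern stands upright in the recess, with the gripper clear; I handed the job in at about 20 s, and no verdict came back.

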